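# Rake out the doughnut bars

### The arm

A 7-joint arm with a two-finger parallel gripper is mounted at the origin on the work surface. World frame = base frame: x ahead of the robot, y to its left, z up, the work surface at z = 0. Lengths are in m, angles in rad, forces in N, time in s.
With the tool pointing down it reaches from about 0.425 to 1.025 m from the base axis. Payload 9.4 kg.
Tool frame: the origin (TCP) lies midway between the tips of the shut fingers; the grasp point (between the pads) lies 19 mm behind it; z points along the fingers, y is the line along which they close (so a half turn about z gives the same grasp; the last joint's range is limited). The gripper opens to 85 mm and grips with 20 to 120 N. Pads are 22 mm wide; open, the fingers measure 114 mm over their backs; the gripper's body (76 mm by 85 mm) begins 54 mm behind the grasp point. The pads swing forward as they close: fully open they stand 13 mm farther back than shut.
Start: joints at [1.229, 0.599, -0.003, 1.599, 0.002, 0.943, -0.08], TCP at [0.19, -0.7, 0.231] pointing down, gripper open.
Joint ranges: [-2.57, 2.57], [-0.35, 1.97], [-1.29, 1.29], [0.11, 2.56], [-1.05, 4.19], [0.11, 1.86], [-2.63, 2.63]. Speed limits (rad/s): [2.22, 2.22, 3.01, 3.01, 3.14, 3.14, 3.14].

### API

Orientations are given as [roll, pitch, yaw] about the fixed x, y, z axes, in that order (R = Rz(yaw) Ry(pitch) Rx(roll)).
In Python, from workcell import ctrl gives the robot as it stands.
- The arm moves only by the tool step_arm, never from a script. Its argument "motion" is a list of rows, each an object with "turn": the turn, a rotation vector about the world's x, y, z in rad, a list of three; "xyz": the shift along the world's x, y, z in m, a list of three; "fingers": the finger opening in m, from 0 to 0.0854. A call has 1 to 12 rows; each row shifts and turns the commanded pose from where the row before left it; what a row does not reach is not made up. A row lasts 1/12 s, in which the tool goes at most 41.7 mm and 7.16 degrees, less where a joint would pass 70% of its speed; a pose out of reach is approached as far as the arm can. A call with a gripper value outside its range is refused whole. The fingers move at their own pace and stop on an object; "squeeze" is the grip in N (left out, the last holds). Time passes only in rows, so rows that do not move let the fingers close. It gives the time, the measured TCP pose, the force, the opening and the grip force at its end, in the units of the state.
- ctrl.observe(): the state, without advancing time (a new reading comes with each control period).
- ctrl.get_image(name): name is "scene" or "top"; returns the picture (384x512x3 uint8, blue, green, red); there is no depth.
- ctrl.camera_model(name): a dict with "fx", "fy", "cx", "cy" (pixels), "T" (4x4, takes a point from camera to world coordinates). Camera axes: x right, y down, z forward; pixel columns grow to the right and rows downward; lengths in m; the calibration is good to about 2 mm. A picture is of the moment at which its call begins. camera_model takes no time and is no camera call.
- ctrl.sign_off(): hands the job in; it is judged then, once.
The state is a dict: "t": time; "q": joint angles; "joint_vel": joint speeds; "tau": joint torques, N m; "ee_pos": TCP position; "eef_rot": TCP orientation; "force": force on the tool from outside, world axes, zero at the start; "wrist_torque": the same for the moment, N m; "gripper_width": opening from 0.0 (shut) to 1.0 (fully open); "gripper_force": force on a finger pad.
Only numpy, scipy, OpenCV 4.12 (cv2) and the standard library are available. Lean on these libraries where they do the work, as an engineer would, in place of code of your own. Each camera call takes 0.05 s, during which the arm holds its last target. There are 200 camera calls.

### The job

A batch of seven doughnut bars has been tipped in a heap into one end of the sheet pan: take the rake from its rest and rake them out over the whole pan into one even layer, every bar down on the pan and none on top of another, with two or three bars in each third of the pan's length and at least two on either side of its long centre line. Touch the bars only with the rake and leave the other things on the table where they are. Then lay the rake back in both forks of its rest and let go.

Things in the scene. Friction and masses are not known exactly. Their poses are not given: they have to be found in the camera images.
- pan: Aluminium sheet pan, fixed: 240 mm (its x) by 330 mm (its y), walls 5 mm thick, 30 mm high with the rim. Origin in the middle of its underside, on the table; the bed is 5 mm above, 230 mm (x) by 320 mm (y): its thirds meet at y = -53 and +53 mm. The bars start heaped at its +y end, four below and three on top, with about 25 mm of bare bed between heap and end wall.
- rest: Steel rake rest, fixed: base 150 mm (its x) by 85 mm, with two upright forks at x = -55 and +55 mm, 5 mm thick, open at the top. Origin in the middle of the underside, on the table. The handle lies along x. Fork saddles 140 mm above the table, 38 mm wide between the prongs, which flare from 159 mm up to about 70 mm apart at their tops, 180 mm above the table.
- rest_seat (a point): Where the middle of the rake's handle belongs when it lies home in both forks: midway between the forks, 150 mm above the table. Axes as the rest.
- rake_grip (a point): Middle of the rake's handle, near its balance point (rake about 0.2 kg). Axes: x along the handle towards the head, z up with the tines down. Black handle 22 mm wide (y), 20 mm high (z), from x = -96 to +70 mm; then a steel shank cranked down to the head bar (100 mm along y) at x = +115, z = -60 mm. Starts in the rest, head beyond the +x fork, handle bare between the forks.
- rake_tips (a point): Middle of the row of tine tips, at x = +115, y = 0, z = -100 mm from the middle of the handle, in the rake's axes. Five steel tines of 7 mm diameter, 22 mm apart, the row 95 mm wide over all (along the rake's y), hang 36 mm below the head bar.
- bar1_mid (a point): Centre of one of seven alike golden doughnut bars with a pale glaze stripe: 64 mm (its x) by 38 mm (its y) by 34 mm high, about 45 g, box-shaped with rounded edges.
- bar2_mid (a point): Centre of another doughnut bar, the same size.
- bar3_mid (a point): Centre of another doughnut bar, the same size.
- bar4_mid (a point): Centre of another doughnut bar, the same size.
- bar5_mid (a point): Centre of another doughnut bar, the same size.
- bar6_mid (a point): Centre of another doughnut bar, the same size.
- bar7_mid (a point): Centre of another doughnut bar, the same size.
- tongs: Steel serving tongs lying flat near the pan's robot side, 205 mm long (y), 52 mm wide, 24 mm high; origin in the middle underneath. Leave alone.
- sauce: Red sauce bottle standing beyond the pan, 54 mm across, 150 mm high; origin at the middle of its foot. Leave alone.
- shaker: Clear sugar shaker with a steel cap beyond the pan, 66 mm across, 110 mm high; origin at the middle of its foot. Leave alone.
- cup: Paper cup on the robot's side of the rest, 80 mm across, 90 mm high; origin at the middle of its foot. Leave alone.
- cakebox: Small white cake box at the left, 170 x 130 x 75 mm; origin in the middle underneath. Leave alone.
- napkins: Stack of white napkins at the right, 140 x 140 x 30 mm; origin in the middle underneath. Leave alone.
Not all that is in view belongs to the job. What is shaped like the part that bears bar6_mid but blue or purple is not meant.

How it is judged:
By the outcome, as a careful person would: the job done as asked, in the order asked, and still so for the second after the job is handed in, with the robot touching nothing.
It also fails if it takes over 72 s, if anything falls off the work surface, if the arm or the gripper's body presses on something with over 40 N, if the wrist force passes 120 N, or if a joint passes its speed limit or range.

## Working session

There is one attempt and no reset: what is moved stays moved. The work goes in short steps, Python scripts to look and compute and a tool call to move; the robot and the scene stay as the last step left them, time stands still between calls to the robot, and variables do not carry over. Pictures are saved under pics/ and viewed, at most 10 in all, crops included, and the job is handed in when it is done.

Besides the shell and the picture viewer there is one more tool, called after "Request:" as name([rows], argument=value, ...), one row to a line, values as JSON. step_arm: Moves the arm, as the interface text tells. Its arguments: {"type":"object","properties":{"motion":{"type":"array"},"squeeze":{"type":"number"}},"required":["motion"]}

```bash
ls; mkdir -p pics
python3 - <<'E'
from workcell import ctrl
import cv2
for n in("scene","top"):
    im=ctrl.get_image(n); cv2.imwrite(f"pics/{n}0.png",im)
    c=ctrl.camera_model(n); print(n,c["fx"],c["cx"],c["cy"],c["T"])
print(ctrl.observe())
E
```

```text
pics
scene 364.08747794472066 256.56592012782943 193.64949045947387 [[ 0.16891254  0.66881279 -0.72398758  1.30843563]
 [ 0.98557833 -0.12220831  0.11704904 -0.13518612]
 [-0.0101934  -0.73331752 -0.67980991  0.82600043]
 [ 0.          0.          0.          1.        ]]
top 401.7094156262641 255.70339917312532 194.58814924483696 [[ 0.0744584  -0.97634623  0.20298764  0.28299687]
 [-0.99722026 -0.0734654   0.01243309 -0.02745916]
 [ 0.00277357 -0.20334914 -0.97910236  1.27813692]
 [ 0.          0.          0.          1.        ]]
{'t': 0.1, 'q': array([ 1.22931974,  0.60003321, -0.00253805,  1.60005773,  0.00181126,
        0.94289784, -0.07980285]), 'joint_vel': array([ 3.53978707e-04, -2.45732409e-03,  9.93736161e-04, -1.95257842e-03,
       -7.24874999e-04, -4.25372004e-04,  7.21606086e-05]), 'tau': array([ 4.48304389e-03, -7.78003335e+01,  1.57011520e+00, -2.58629572e+01,
        1.27407102e-02,  5.43777016e-03, -1.99053881e-05]), 'ee_pos': array([ 0.18959842, -0.69933032,  0.23050919]), 'eef_rot': array([-3.14020569e+00,  1.42163058e-04,  2.64834562e-01]), 'force': array([-0.38010385,  0.1043623 ,  0.43455936]), 'wrist_torque': array([-0.04073769,  0.00262239,  0.01344499]), 'gripper_force': 0.0, 'gripper_width': 1.0011260827886665}
```

View pics/scene0.png

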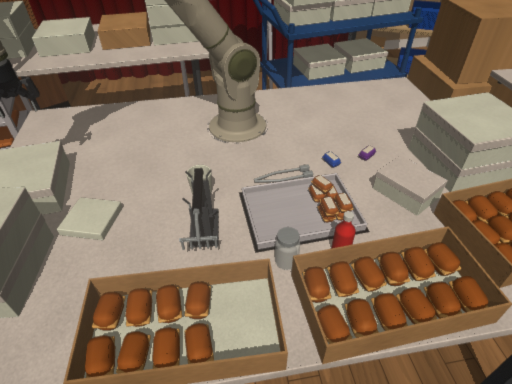

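View pics/top0.png

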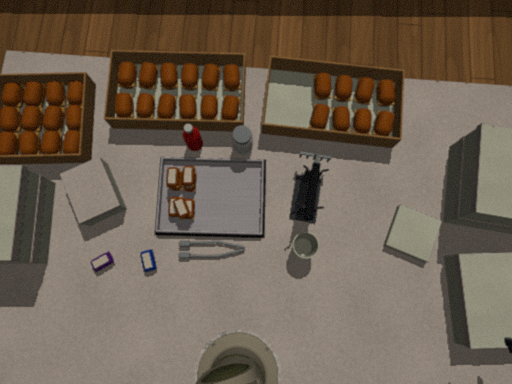

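The scene view shows the rake in its rest at about (202,205) and the heap at the right end of the pan, about (330,200). In the top view the pan is at (212,197), the heap at (181,192), the rest at (307,192), the cup at (305,245), the tongs at (212,250), the sauce at (193,138) and the shaker at (242,138). The blue and purple bars near (148,261) and (102,261) are decoys.

```bash
cat > h.py <<'E'
from workcell import ctrl
import cv2, numpy as np
def ray(n,u,v):
    c=ctrl.camera_model(n);T=c["T"]
    d=T[:3,:3]@np.array([(u-c["cx"])/c["fx"],(v-c["cy"])/c["fy"],1.]);return T[:3,3],d
def onz(n,u,v,z):
    o,d=ray(n,u,v);return o+d*(z-o[2])/d[2]
def proj(n,p):
    c=ctrl.camera_model(n);T=c["T"];q=T[:3,:3].T@(np.asarray(p)-T[:3,3])
    return np.array([c["fx"]*q[0]/q[2]+c["cx"],c["fy"]*q[1]/q[2]+c["cy"]])
def tri(a,b):
    (o1,d1),(o2,d2)=ray("top",*a),ray("scene",*b)
    s=np.linalg.lstsq(np.c_[d1,-d2],o2-o1,rcond=None)[0]
    p,q=o1+s[0]*d1,o2+s[1]*d2;return (p+q)/2,np.linalg.norm(p-q)
def crop(n,x0,y0,x1,y1,k,f,im=None):
    im=ctrl.get_image(n) if im is None else im
    cv2.imwrite(f,cv2.resize(im[y0:y1,x0:x1],None,fx=k,fy=k,interpolation=cv2.INTER_CUBIC))
E
python3 - <<'E'
from h import *
crop("top",150,145,340,265,4,"pics/tc.png",cv2.imread("pics/top0.png"))
crop("scene",170,150,370,270,4,"pics/sc.png",cv2.imread("pics/scene0.png"))
E
```

```text
(no output)
```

View pics/tc.png

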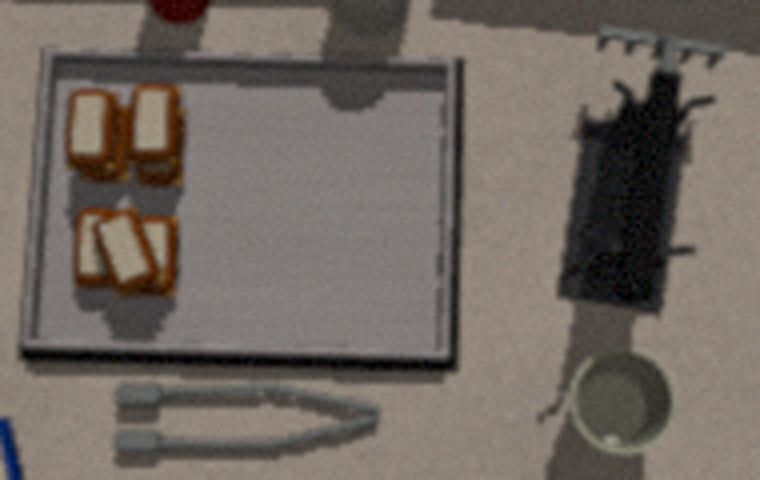

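View pics/sc.png

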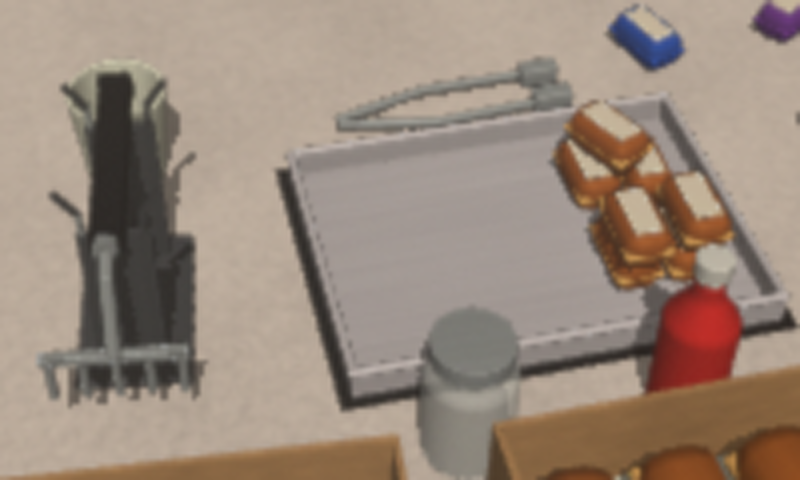

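Run:
```python
from h import *
np.set_printoptions(precision=4,suppress=True)
t=lambda u,v:(u/4+150-.375,v/4+145-.375)
s=lambda u,v:(u/4+170-.375,v/4+150-.375)
P=lambda *a:print(*a)
P("bar+y tri",tri(t(602,35),s(190,352)),onz("top",*t(602,35),.09),onz("scene",*s(190,352),.09))
P("bar-y",tri(t(722,55),s(45,357)),onz("top",*t(722,55),.09),onz("scene",*s(45,357),.09))
P("handle front",tri(t(666,72),s(105,240)),onz("top",*t(666,72),.16),onz("scene",*s(105,240),.16))
P("handle rear",onz("scene",*s(115,75),.16))
print("rest base near corners",onz("top",*t(562,297),.005),onz("top",*t(660,312),.005))
print("pan top corners z=.03")
for u,v in[(42,52),(460,62),(450,360),(25,352)]:print(onz("top",*t(u,v),.03))
for u,v in[(292,155),(663,97),(790,300),(350,375)]:print(onz("scene",*s(u,v),.03))
print("top bars z=.073",[onz("top",*t(*c),.073) for c in[(92,122),(153,118),(127,246)]])
print("low",[onz("top",*t(*c),.039) for c in[(92,122),(90,245),(155,250)]])
print("cup",onz("top",*t(622,400),.09),"sauce",onz("top",*t(180,5),.13))
```

```text
bar+y tri (array([ 0.6705, -0.1397,  0.0861]), np.float64(0.00032995141480102695)) [ 0.6692 -0.1395  0.09  ] [ 0.6739 -0.1395  0.09  ]
bar-y (array([ 0.6605, -0.2333,  0.089 ]), np.float64(0.0012939761565708523)) [ 0.6601 -0.2325  0.09  ] [ 0.6612 -0.2338  0.09  ]
handle front (array([ 0.6241, -0.1832,  0.1532]), np.float64(0.003595948684654845)) [ 0.6221 -0.1805  0.16  ] [ 0.6307 -0.1845  0.16  ]
handle rear [ 0.4618 -0.1692  0.16  ]
rest base near corners [ 0.4761 -0.127   0.005 ] [ 0.4699 -0.2056  0.005 ]
pan top corners z=.03
[0.6403 0.3056 0.03  ]
[ 0.6573 -0.0319  0.03  ]
[ 0.4165 -0.041   0.03  ]
[0.398 0.289 0.03 ]
[ 0.4275 -0.0387  0.03  ]
[0.4113 0.2826 0.03  ]
[0.6507 0.2984 0.03  ]
[ 0.6631 -0.0312  0.03  ]
top bars z=.073 [array([0.5749, 0.2487, 0.073 ]), array([0.5816, 0.202 , 0.073 ]), array([0.4801, 0.2108, 0.073 ])]
low [array([0.5831, 0.2565, 0.039 ]), array([0.4843, 0.2465, 0.039 ]), array([0.4841, 0.1954, 0.039 ])]
cup [ 0.3901 -0.1687  0.09  ] sauce [0.6558 0.1805 0.13  ]
```

The crops give the pan centre at about (0.533, 0.129) with yaw 0.05, and the rest seat at about (0.553, -0.177) with yaw -0.09. There are two bars on top in the far column and one in the near column. I'll approach the rake and check how much room the sauce bottle leaves.

Request:
step_arm([
  {"xyz": [0.02,0.029,0],"turn": [0,0,-0.02],"fingers": 0.0854},
  {"xyz": [0.02,0.029,0],"turn": [0,0,-0.02],"fingers": 0.0854},
  {"xyz": [0.02,0.029,0],"turn": [0,0,-0.02],"fingers": 0.0854},
  {"xyz": [0.02,0.029,0],"turn": [0,0,-0.02],"fingers": 0.0854},
  {"xyz": [0.02,0.029,0],"turn": [0,0,-0.02],"fingers": 0.0854},
  {"xyz": [0.02,0.029,0],"turn": [0,0,-0.02],"fingers": 0.0854},
  {"xyz": [0.02,0.029,0],"turn": [0,0,-0.02],"fingers": 0.0854},
  {"xyz": [0.02,0.029,0],"turn": [0,0,-0.02],"fingers": 0.0854},
  {"xyz": [0.02,0.029,0],"turn": [0,0,-0.02],"fingers": 0.0854},
  {"xyz": [0.02,0.029,0],"turn": [0,0,-0.02],"fingers": 0.0854},
  {"xyz": [0.02,0.029,0],"turn": [0,0,-0.02],"fingers": 0.0854},
  {"xyz": [0.02,0.029,0],"turn": [0,0,-0.02],"fingers": 0.0854},
], squeeze=60)

```text
t: 1.1
ee_pos: [0.4303, -0.3501, 0.2311]
eef_rot: [-3.141, 0.0, 0.024]
force: [-0.1, -0.7, -0.4]
gripper_width: 1.006
gripper_force: 0.0
```

Request:
step_arm([
  {"xyz": [0.02,0.029,0],"turn": [0,0,-0.02],"fingers": 0.0854},
  {"xyz": [0.02,0.029,0],"turn": [0,0,-0.02],"fingers": 0.0854},
  {"xyz": [0.02,0.029,0],"turn": [0,0,-0.02],"fingers": 0.0854},
  {"xyz": [0.02,0.029,0],"turn": [0,0,-0.02],"fingers": 0.0854},
  {"xyz": [0.02,0.029,0],"turn": [0,0,-0.02],"fingers": 0.0854},
  {"xyz": [0.02,0.029,0],"turn": [0,0,-0.01],"fingers": 0.0854},
  {"xyz": [0,0,0],"turn": [0,0,0],"fingers": 0.0854},
  {"xyz": [0,0,0],"turn": [0,0,0],"fingers": 0.0854},
])

```text
t: 1.77
ee_pos: [0.5507, -0.1752, 0.2308]
eef_rot: [-3.141, 0.0, -0.081]
force: [-0.2, -1.3, -0.0]
gripper_width: 1.004
gripper_force: 0.0
```

Run:
```python
from h import *
np.set_printoptions(precision=4,suppress=True)
s=lambda u,v:(u/4+170-.375,v/4+150-.375)
im=cv2.imread("pics/top0.png");hsv=cv2.cvtColor(im,cv2.COLOR_BGR2HSV)
m=cv2.inRange(hsv,(0,180,60),(4,255,255))|cv2.inRange(hsv,(174,180,60),(180,255,255))
n,_,st,c=cv2.connectedComponentsWithStats(m)
print([(st[i],c[i]) for i in range(1,n) if st[i][4]>40])
print("cap scene z.145",onz("scene",*s(715,258),.145),"cap top z.15",onz("top",188,127.5,.15))
print("shaker cap",onz("scene",*s(472,345),.11),onz("top",242,133,.11))
crop("top",150,110,290,215,5,"pics/s1.png",im)
o=ctrl.observe();print(o["t"],o["ee_pos"],o["eef_rot"],o["q"])
```

```text
[(array([183, 127,  17,  16, 138], dtype=int32), array([192.029 , 135.3768]))]
cap scene z.145 [0.7026 0.2024 0.145 ] cap top z.15 [0.7047 0.2025 0.15  ]
shaker cap [0.7175 0.0396 0.11  ] [0.7144 0.0437 0.11  ]
1.7667 [ 0.5507 -0.1752  0.2308] [-3.1409  0.0005 -0.0805] [ 0.1788  0.4235  0.0439  1.9449 -0.0267  0.7743 -1.4133]
```

Sauce is at (0.704, 0.202), clear of the pan. Descending and gripping the handle.

Request:
step_arm([
  {"xyz": [0.002,-0.002,-0.02],"turn": [0,0,-0.005],"fingers": 0.0854},
  {"xyz": [0,0,-0.02],"turn": [0,0,0],"fingers": 0.0854},
  {"xyz": [0,0,-0.02],"turn": [0,0,0],"fingers": 0.0854},
  {"xyz": [0,0,-0.02],"turn": [0,0,0],"fingers": 0.0854},
  {"xyz": [0,0,-0.019],"turn": [0,0,0],"fingers": 0.0854},
  {"xyz": [0,0,0],"turn": [0,0,0],"fingers": 0.04},
  {"xyz": [0,0,0],"turn": [0,0,0],"fingers": 0.01},
  {"xyz": [0,0,0],"turn": [0,0,0],"fingers": 0.01},
  {"xyz": [0,0,0],"turn": [0,0,0],"fingers": 0.01},
  {"xyz": [0,0,0],"turn": [0,0,0],"fingers": 0.01},
  {"xyz": [0,0,0],"turn": [0,0,0],"fingers": 0.01},
  {"xyz": [0,0,0],"turn": [0,0,0],"fingers": 0.01},
], squeeze=80)

```text
t: 2.77
ee_pos: [0.5524, -0.1799, 0.1337]
eef_rot: [3.141, -0.002, -0.09]
force: [-0.8, 0.8, 6.5]
gripper_width: 0.244
gripper_force: 78.0
```

Request:
step_arm([
  {"xyz": [0,0,0.01]},
  {"xyz": [0,0,0.02]},
  {"xyz": [0,0,0.025]},
  {"xyz": [0,0,0.025]},
  {"xyz": [0,0,0.025]},
  {"xyz": [0,0,0.015]},
  {"xyz": [0,0.01,0],"turn": [0,0,0.05]},
  {"xyz": [0.002,0.021,0],"turn": [0,0,0.1]},
  {"xyz": [0.002,0.021,0],"turn": [0,0,0.1]},
  {"xyz": [0.002,0.021,0],"turn": [0,0,0.1]},
  {"xyz": [0.002,0.021,0],"turn": [0,0,0.1]},
  {"xyz": [0.002,0.021,0],"turn": [0,0,0.1]},
])

```text
invalid input at $.motion[0]: expected keys turn, xyz, fingers
```

Request:
step_arm([
  {"xyz": [0.002,0.021,0],"turn": [0,0,0.1]},
  {"xyz": [0.002,0.021,0],"turn": [0,0,0.1]},
  {"xyz": [0.002,0.021,0],"turn": [0,0,0.1]},
  {"xyz": [0.002,0.021,0],"turn": [0,0,0.1]},
  {"xyz": [0.002,0.021,0],"turn": [0,0,0.1]},
  {"xyz": [0.002,0.021,0],"turn": [0,0,0.1]},
  {"xyz": [0.002,0.021,0],"turn": [0,0,0.1]},
  {"xyz": [0.002,0.021,0],"turn": [0,0,0.1]},
  {"xyz": [0.002,0.021,0],"turn": [0,0,0.1]},
  {"xyz": [0.002,0.021,0],"turn": [0,0,0.1]},
  {"xyz": [0,0.015,0],"turn": [0,0,0.1]},
  {"xyz": [0,0,0],"turn": [0,0,0.05]},
])

```text
invalid input at $.motion[0]: expected keys turn, xyz, fingers
```

Run:
```python
from h import *
np.set_printoptions(precision=4,suppress=True)
im=ctrl.get_image("top");o=ctrl.observe();p=o["ee_pos"];y=o["eef_rot"][2]
print(o["t"],p,o["eef_rot"],o["q"])
tip=p+np.array([.114*np.cos(y),.114*np.sin(y),-.0835]);print("tips",tip)
crop("top",140,120,290,240,5,"pics/t2.png",im)
a=lambda q:(proj("top",q)-[140,120])*5
for s in(-.05,.05):print(a(tip+[-s*np.sin(y),s*np.cos(y),.04]))
```

```text
2.8167 [ 0.5524 -0.1799  0.1337] [ 3.1413 -0.0021 -0.0902] [ 0.1936  0.5546  0.0342  2.0233 -0.0338  0.5621 -1.4097]
tips [ 0.666  -0.1902  0.0502]
[962.952  190.6153]
[802.2628 164.9805]
```

View pics/t2.png

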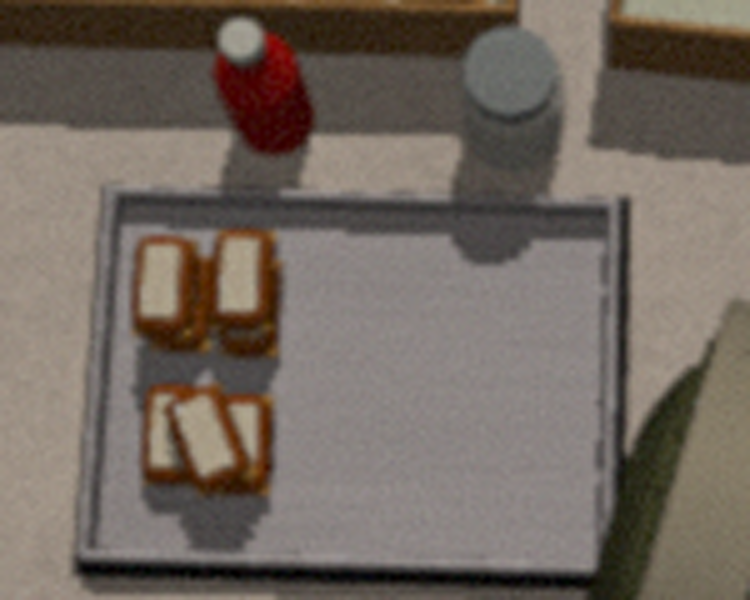

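The arm did not move, since every row needs all three keys. The picture shows the heap unchanged: top bars at (165,280), (245,275) and (208,435) in the crop. Resending.

Request:
step_arm([
  {"xyz": [0,0,0.01],"turn": [0,0,0],"fingers": 0.01},
  {"xyz": [0,0,0.02],"turn": [0,0,0],"fingers": 0.01},
  {"xyz": [0,0,0.025],"turn": [0,0,0],"fingers": 0.01},
  {"xyz": [0,0,0.025],"turn": [0,0,0],"fingers": 0.01},
  {"xyz": [0,0,0.025],"turn": [0,0,0],"fingers": 0.01},
  {"xyz": [0,0,0.015],"turn": [0,0,0],"fingers": 0.01},
  {"xyz": [0,0.01,0],"turn": [0,0,0.05],"fingers": 0.01},
  {"xyz": [0.002,0.021,0],"turn": [0,0,0.1],"fingers": 0.01},
  {"xyz": [0.002,0.021,0],"turn": [0,0,0.1],"fingers": 0.01},
  {"xyz": [0.002,0.021,0],"turn": [0,0,0.1],"fingers": 0.01},
  {"xyz": [0.002,0.021,0],"turn": [0,0,0.1],"fingers": 0.01},
  {"xyz": [0.002,0.021,0],"turn": [0,0,0.1],"fingers": 0.01},
])

```text
t: 3.82
ee_pos: [0.561, -0.0629, 0.2518]
eef_rot: [-3.141, 0.001, 0.468]
force: [0.2, 0.1, -2.3]
gripper_width: 0.244
gripper_force: 78.4
```

Request:
step_arm([
  {"xyz": [0.002,0.021,0],"turn": [0,0,0.1],"fingers": 0.01},
  {"xyz": [0.002,0.021,0],"turn": [0,0,0.1],"fingers": 0.01},
  {"xyz": [0.002,0.021,0],"turn": [0,0,0.1],"fingers": 0.01},
  {"xyz": [0.002,0.021,0],"turn": [0,0,0.1],"fingers": 0.01},
  {"xyz": [0.002,0.021,0],"turn": [0,0,0.1],"fingers": 0.01},
  {"xyz": [0.002,0.021,0],"turn": [0,0,0.1],"fingers": 0.01},
  {"xyz": [0.002,0.021,0],"turn": [0,0,0.1],"fingers": 0.01},
  {"xyz": [0.002,0.021,0],"turn": [0,0,0.1],"fingers": 0.01},
  {"xyz": [0.002,0.021,0],"turn": [0,0,0.1],"fingers": 0.01},
  {"xyz": [0.002,0.021,0],"turn": [0,0,0.1],"fingers": 0.01},
  {"xyz": [0,0.015,0],"turn": [0,0,0.1],"fingers": 0.01},
  {"xyz": [0,0,0],"turn": [0,0,0.05],"fingers": 0.01},
])

```text
t: 4.82
ee_pos: [0.5804, 0.1651, 0.2519]
eef_rot: [-3.141, -0.002, 1.623]
force: [0.1, -0.5, -1.3]
gripper_width: 0.242
gripper_force: 78.4
```

```bash
cat >> h.py <<'E'
np.set_printoptions(precision=4,suppress=True)
PC=np.array([.533,.129]);PY=.049;R=np.array([[np.cos(PY),-np.sin(PY)],[np.sin(PY),np.cos(PY)]])
def topan(p):return R.T@(np.asarray(p)[:2]-PC)
def fromrel(x,y):return PC+R@[x,y]
def tips():
    o=ctrl.observe();p=o["ee_pos"];y=o["eef_rot"][2]
    t=p+np.array([.114*np.cos(y),.114*np.sin(y),-.0835])
    print(round(o["t"],2),"tcp",p,o["eef_rot"],"tips",t,"pan",topan(t),"F",o["force"],"gw",round(o["gripper_width"],3));return t,y
E
python3 - <<'E'
from h import *
im=ctrl.get_image("top");t,y=tips();print(ctrl.observe()["q"])
crop("top",140,120,290,240,5,"pics/t3.png",im)
for s in(-.05,.05):print((proj("top",t+[-s*np.sin(y),s*np.cos(y),.045])-[140,120])*5)
E
```

```text
4.87 tcp [0.5805 0.163  0.2517] [-3.1404 -0.0009  1.6223] tips [0.5746 0.2769 0.1682] pan [0.0488 0.1456] F [-0.2501 -0.2057 -1.1602] gw 0.239
[-0.0625  0.4618 -0.4374  1.8463  0.2442  0.8873 -0.5636]
[ 68.1138 121.8763]
[ 54.4236 296.6736]
```

View pics/t3.png

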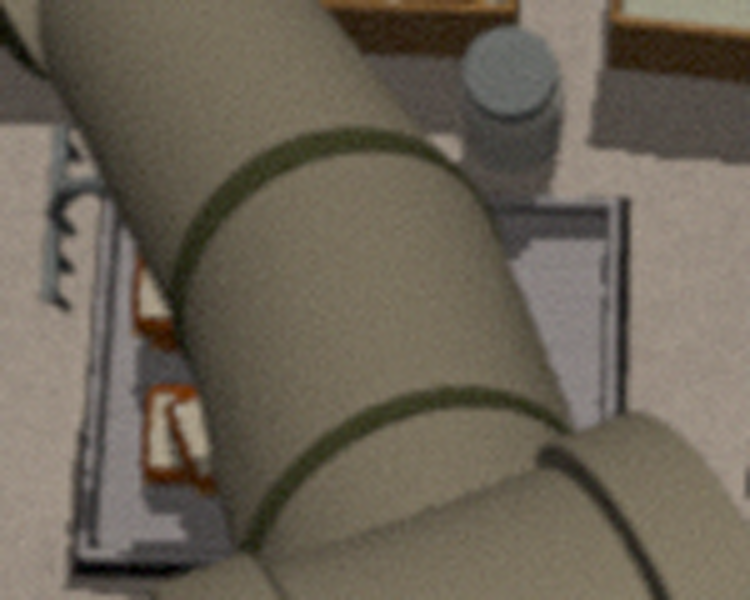

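The rake head is where predicted, at (55–68, 122–300) in the crop, and held level. Lowering behind the top bars of the far column and starting to drag.

Request:
step_arm([
  {"xyz": [0,0.004,-0.02],"turn": [0,0,0],"fingers": 0.01},
  {"xyz": [0,0,-0.025],"turn": [0,0,0],"fingers": 0.01},
  {"xyz": [0,0,-0.025],"turn": [0,0,0],"fingers": 0.01},
  {"xyz": [0,0,-0.025],"turn": [0,0,0],"fingers": 0.01},
  {"xyz": [0,0,-0.015],"turn": [0,0,0],"fingers": 0.01},
  {"xyz": [0,0,-0.009],"turn": [0,0,0],"fingers": 0.01},
])

```text
t: 5.37
ee_pos: [0.5801, 0.1636, 0.1309]
eef_rot: [-3.138, 0.001, 1.61]
force: [0.1, 0.0, -1.7]
gripper_width: 0.244
gripper_force: 78.5
```

Request:
step_arm([
  {"xyz": [0.0003,-0.006,0],"turn": [0,0,0],"fingers": 0.01},
  {"xyz": [0.0004,-0.008,0],"turn": [0,0,0],"fingers": 0.01},
  {"xyz": [0.0004,-0.008,0],"turn": [0,0,0],"fingers": 0.01},
  {"xyz": [0.0004,-0.008,0],"turn": [0,0,0],"fingers": 0.01},
  {"xyz": [0.0004,-0.008,0],"turn": [0,0,0],"fingers": 0.01},
  {"xyz": [0.0004,-0.008,0],"turn": [0,0,0],"fingers": 0.01},
  {"xyz": [0.0004,-0.008,0],"turn": [0,0,0],"fingers": 0.01},
  {"xyz": [0,0,0],"turn": [0,0,0],"fingers": 0.01},
])

```text
t: 6.03
ee_pos: [0.5846, 0.1075, 0.1335]
eef_rot: [3.142, 0.001, 1.607]
force: [-0.6, -0.4, -2.7]
gripper_width: 0.244
gripper_force: 78.4
```

Run:
```python
from h import *
tips()
a=ctrl.get_image("scene")[140:260,220:380];b=ctrl.get_image("top")[130:250,145:285]
cv2.imwrite("pics/d1.png",np.hstack([cv2.resize(i,None,fx=k,fy=k,interpolation=cv2.INTER_CUBIC) for i,k in((a,5),)]))
```

```text
6.03 tcp [0.5846 0.1075 0.1335] [3.1416 0.0014 1.6072] tips [0.5805 0.2214 0.05  ] pan [0.052 0.09 ] F [-0.5523 -0.4126 -2.7214] gw 0.244
```

View pics/d1.png

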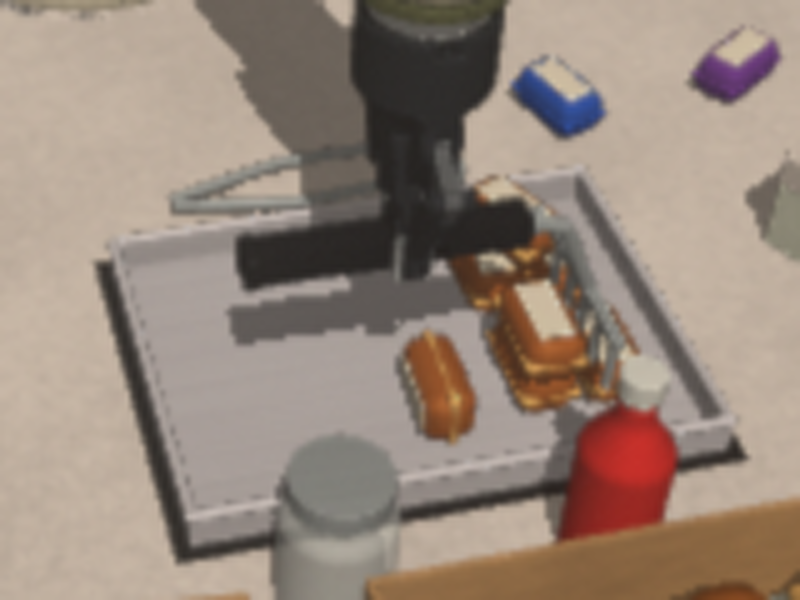

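The front top bar has rolled off onto the bed at (437,385) in the crop, clear of the heap. The other top bar sits at (545,320). I'll measure the free bar.

```bash
cat >> h.py <<'E'
def blobs(z=.022,f=None,n="scene",amin=60):
    im=ctrl.get_image(n) if f is None else f
    m=cv2.inRange(cv2.cvtColor(im,cv2.COLOR_BGR2HSV),(4,110,50),(28,255,255))
    k,_,st,c=cv2.connectedComponentsWithStats(m)
    for i in range(1,k):
        p=topan(onz(n,*c[i],z))
        if st[i][4]>=amin and abs(p[0])<.14 and abs(p[1])<.19:
            x,y,w,h,a=st[i]
            e=[topan(onz(n,*q,.01)).round(3).tolist() for q in((x,y+h/2),(x+w,y+h/2),(x+w/2,y),(x+w/2,y+h))]
            print(a,st[i][:4],"c",p,"LRTB",e)
E
python3 -c "
from h import *
blobs()"
```

```text
446 [310 187  34  35] c [0.0193 0.0764] LRTB [[-0.011, 0.036], [0.013, 0.141], [-0.078, 0.118], [0.073, 0.062]]
195 [302 206  14  23] c [0.0505 0.0093] LRTB [[0.038, -0.006], [0.047, 0.035], [-0.005, 0.031], [0.087, -0.0]]
```

Run:
```python
from h import *
im=ctrl.get_image("scene");hsv=cv2.cvtColor(im,cv2.COLOR_BGR2HSV)
for x in(.035,.05,.065):
    s=""
    for y in np.arange(-.03,.075,.005):
        w=fromrel(x,y);u,v=proj("scene",[*w,.008]).round().astype(int);h=hsv[v,u];s+=f"{y:.3f}:{h[1]} "
    print(x,s)
```

```text
0.035 -0.030:21 -0.025:21 -0.020:23 -0.015:24 -0.010:37 -0.005:56 0.000:130 0.005:174 0.010:181 0.015:179 0.020:166 0.025:178 0.030:114 0.035:34 0.040:22 0.045:24 0.050:26 0.055:146 0.060:159 0.065:149 0.070:149 
0.05 -0.030:23 -0.025:23 -0.020:23 -0.015:23 -0.010:35 -0.005:57 0.000:126 0.005:181 0.010:178 0.015:154 0.020:151 0.025:178 0.030:63 0.035:27 0.040:22 0.045:22 0.050:28 0.055:87 0.060:170 0.065:174 0.070:179 
0.065 -0.030:23 -0.025:23 -0.020:23 -0.015:22 -0.010:62 -0.005:135 0.000:174 0.005:175 0.010:171 0.015:156 0.020:176 0.025:52 0.030:26 0.035:24 0.040:23 0.045:23 0.050:23 0.055:101 0.060:148 0.065:152 0.070:164
```

Request:
step_arm([
  {"xyz": [0,0.002,0.015],"turn": [0,0,0],"fingers": 0.01},
  {"xyz": [0,0,0.02],"turn": [0,0,0],"fingers": 0.01},
  {"xyz": [0,0,0.005],"turn": [0,0,0],"fingers": 0.01},
  {"xyz": [-0.004,-0.014,0],"turn": [0,0,-0.015],"fingers": 0.01},
  {"xyz": [-0.004,-0.014,0],"turn": [0,0,-0.015],"fingers": 0.01},
  {"xyz": [-0.004,-0.013,0],"turn": [0,0,-0.015],"fingers": 0.01},
  {"xyz": [-0.004,-0.013,0],"turn": [0,0,-0.015],"fingers": 0.01},
  {"xyz": [0,0,0],"turn": [0,0,0],"fingers": 0.01},
])

```text
t: 6.9
ee_pos: [0.5668, 0.0536, 0.1724]
eef_rot: [-3.139, 0.003, 1.544]
force: [-0.0, -0.2, -2.2]
gripper_width: 0.24
gripper_force: 78.5
```

```bash
python3 -c "
from h import *
tips()"
```

```text
6.9 tcp [0.5668 0.0536 0.1724] [-3.1391  0.0027  1.5443] tips [0.5698 0.1676 0.0889] pan [0.0387 0.0367] F [-0.0294 -0.1523 -2.2476] gw 0.24
```

Request:
step_arm([
  {"xyz": [0,0.001,-0.02],"turn": [0,0,0],"fingers": 0.01},
  {"xyz": [0,0,-0.02],"turn": [0,0,0],"fingers": 0.01},
  {"xyz": [0,0,-0.02],"turn": [0,0,0],"fingers": 0.01},
  {"xyz": [0,0,-0.016],"turn": [0,0,0],"fingers": 0.01},
  {"xyz": [0,0,0],"turn": [0,0,0],"fingers": 0.01},
])

```text
t: 7.32
ee_pos: [0.5667, 0.0586, 0.0943]
eef_rot: [-3.137, 0.001, 1.55]
force: [-1.1, 0.0, -1.4]
gripper_width: 0.244
gripper_force: 78.5
```

Request:
step_arm([
  {"xyz": [0.0003,-0.006,0],"turn": [0,0,0],"fingers": 0.01},
  {"xyz": [0.0005,-0.01,0],"turn": [0,0,0],"fingers": 0.01},
  {"xyz": [0.0005,-0.01,0],"turn": [0,0,0],"fingers": 0.01},
  {"xyz": [0.0005,-0.01,0],"turn": [0,0,0],"fingers": 0.01},
  {"xyz": [0.0005,-0.01,0],"turn": [0,0,0],"fingers": 0.01},
  {"xyz": [0.0005,-0.01,0],"turn": [0,0,0],"fingers": 0.01},
  {"xyz": [0.0005,-0.01,0],"turn": [0,0,0],"fingers": 0.01},
  {"xyz": [0.0005,-0.01,0],"turn": [0,0,0],"fingers": 0.01},
  {"xyz": [0.0005,-0.01,0],"turn": [0,0,0],"fingers": 0.01},
  {"xyz": [0.0005,-0.01,0],"turn": [0,0,0],"fingers": 0.01},
  {"xyz": [0.0005,-0.009,0],"turn": [0,0,0],"fingers": 0.01},
  {"xyz": [0,0,0],"turn": [0,0,0],"fingers": 0.01},
])

```text
t: 8.32
ee_pos: [0.5737, -0.0485, 0.0971]
eef_rot: [-3.141, 0.001, 1.547]
force: [-0.8, 0.0, -2.3]
gripper_width: 0.243
gripper_force: 78.6
```

```bash
python3 -c "
from h import *
tips();blobs()"
```

```text
8.32 tcp [ 0.5737 -0.0485  0.0971] [-3.1412  0.0013  1.5472] tips [0.5763 0.0655 0.0136] pan [ 0.0402 -0.0656] F [-0.809   0.0091 -2.2647] gw 0.243
660 [309 178  35  44] c [-0.0023  0.0836] LRTB [[-0.032, 0.039], [-0.006, 0.149], [-0.122, 0.133], [0.072, 0.06]]
185 [272 211  13  21] c [ 0.0445 -0.0857] LRTB [[0.033, -0.1], [0.042, -0.062], [-0.006, -0.069], [0.078, -0.092]]
```

Request:
step_arm([
  {"xyz": [0,0.003,0.016],"turn": [0,0,0],"fingers": 0.01},
  {"xyz": [0,0,0.03],"turn": [0,0,0],"fingers": 0.01},
  {"xyz": [0,0,0.035],"turn": [0,0,0],"fingers": 0.01},
  {"xyz": [0.001,0.02,0],"turn": [0,0,0.01],"fingers": 0.01},
  {"xyz": [0.001,0.03,0],"turn": [0,0,0.01],"fingers": 0.01},
  {"xyz": [0.002,0.03,0],"turn": [0,0,0.01],"fingers": 0.01},
  {"xyz": [0.002,0.03,0],"turn": [0,0,0.01],"fingers": 0.01},
  {"xyz": [0.002,0.03,0],"turn": [0,0,0.01],"fingers": 0.01},
  {"xyz": [0.002,0.019,0],"turn": [0,0,0.01],"fingers": 0.01},
  {"xyz": [0.001,0,0],"turn": [0,0,0],"fingers": 0.01},
  {"xyz": [0,0,0],"turn": [0,0,0],"fingers": 0.01},
])

```text
t: 9.28
ee_pos: [0.5844, 0.1183, 0.1782]
eef_rot: [-3.141, -0.001, 1.613]
force: [-1.4, -0.5, -1.8]
gripper_width: 0.241
gripper_force: 78.7
```

```bash
python3 -c "
from h import *
tips()"
```

```text
9.28 tcp [0.5844 0.1183 0.1782] [-3.1414 -0.0005  1.6132] tips [0.5796 0.2322 0.0947] pan [0.0516 0.1008] F [-1.3812 -0.4888 -1.7586] gw 0.241
```

Request:
step_arm([
  {"xyz": [0,0,-0.02],"turn": [0,0,0],"fingers": 0.01},
  {"xyz": [0,0,-0.02],"turn": [0,0,0],"fingers": 0.01},
  {"xyz": [0,0,-0.005],"turn": [0,0,0],"fingers": 0.01},
  {"xyz": [0,0,0],"turn": [0,0,0],"fingers": 0.01},
  {"xyz": [0.0004,-0.008,0],"turn": [0,0,0],"fingers": 0.01},
  {"xyz": [0.0004,-0.008,0],"turn": [0,0,0],"fingers": 0.01},
  {"xyz": [0.0004,-0.008,0],"turn": [0,0,0],"fingers": 0.01},
  {"xyz": [0.0004,-0.008,0],"turn": [0,0,0],"fingers": 0.01},
  {"xyz": [0.0004,-0.008,0],"turn": [0,0,0],"fingers": 0.01},
  {"xyz": [0.0004,-0.008,0],"turn": [0,0,0],"fingers": 0.01},
  {"xyz": [0,0,0],"turn": [0,0,0],"fingers": 0.01},
  {"xyz": [0,0,0],"turn": [0,0,0],"fingers": 0.01},
])

```text
t: 10.28
ee_pos: [0.5872, 0.0675, 0.1333]
eef_rot: [3.141, 0.0, 1.609]
force: [0.6, 0.1, -2.6]
gripper_width: 0.241
gripper_force: 78.6
```

```bash
python3 -c "
from h import *
tips();blobs()"
```

```text
10.28 tcp [0.5872 0.0675 0.1333] [3.1415 0.0001 1.6085] tips [0.5829 0.1814 0.0498] pan [0.0524 0.0499] F [ 0.5977  0.1182 -2.5946] gw 0.241
214 [311 178  28  23] c [-0.0522  0.1051] LRTB [[-0.078, 0.062], [-0.057, 0.152], [-0.123, 0.128], [-0.015, 0.088]]
223 [318 203  26  19] c [0.0518 0.0818] LRTB [[0.028, 0.049], [0.047, 0.127], [-0.002, 0.103], [0.075, 0.073]]
196 [303 206  13  22] c [0.0493 0.012 ] LRTB [[0.036, -0.003], [0.045, 0.036], [-0.005, 0.032], [0.084, 0.002]]
182 [272 211  13  21] c [ 0.0446 -0.0859] LRTB [[0.033, -0.1], [0.042, -0.062], [-0.006, -0.069], [0.078, -0.092]]
```

Request:
step_arm([
  {"xyz": [0,0,0.02],"turn": [0,0,0],"fingers": 0.01},
  {"xyz": [0,0,0.025],"turn": [0,0,0],"fingers": 0.01},
  {"xyz": [-0.015,0.009,0.005],"turn": [0,0,0.003],"fingers": 0.01},
  {"xyz": [-0.025,0.016,0],"turn": [0,0,0.003],"fingers": 0.01},
  {"xyz": [-0.025,0.016,0],"turn": [0,0,0.003],"fingers": 0.01},
  {"xyz": [-0.025,0.016,0],"turn": [0,0,0.003],"fingers": 0.01},
  {"xyz": [-0.015,0.01,0],"turn": [0,0,0],"fingers": 0.01},
  {"xyz": [0,0,0],"turn": [0,0,0],"fingers": 0.01},
  {"xyz": [0,0,0],"turn": [0,0,0],"fingers": 0.01},
])

```text
t: 11.08
ee_pos: [0.4815, 0.1365, 0.1836]
eef_rot: [3.141, -0.0, 1.625]
force: [-0.2, -0.6, -1.1]
gripper_width: 0.246
gripper_force: 78.8
```

```bash
python3 -c "
from h import *
tips()
print(topan(onz('top',174,200,.073)))"
```

```text
11.08 tcp [0.4815 0.1365 0.1836] [ 3.1412 -0.0002  1.6249] tips [0.4754 0.2504 0.1001] pan [-0.0516  0.1241] F [-0.1699 -0.5641 -1.1178] gw 0.246
[-0.0305  0.108 ]
```

Request:
step_arm([
  {"xyz": [0,0,-0.02],"turn": [0,0,0],"fingers": 0.01},
  {"xyz": [0,0,-0.02],"turn": [0,0,0],"fingers": 0.01},
  {"xyz": [0,0,-0.01],"turn": [0,0,0],"fingers": 0.01},
  {"xyz": [0,0,0],"turn": [0,0,0],"fingers": 0.01},
  {"xyz": [0.0004,-0.009,0],"turn": [0,0,0],"fingers": 0.01},
  {"xyz": [0.0004,-0.009,0],"turn": [0,0,0],"fingers": 0.01},
  {"xyz": [0.0004,-0.009,0],"turn": [0,0,0],"fingers": 0.01},
  {"xyz": [0.0004,-0.009,0],"turn": [0,0,0],"fingers": 0.01},
  {"xyz": [0.0004,-0.009,0],"turn": [0,0,0],"fingers": 0.01},
  {"xyz": [0.0004,-0.009,0],"turn": [0,0,0],"fingers": 0.01},
  {"xyz": [0.0004,-0.009,0],"turn": [0,0,0],"fingers": 0.01},
  {"xyz": [0.0004,-0.009,0],"turn": [0,0,0],"fingers": 0.01},
])

```text
t: 12.08
ee_pos: [0.4854, 0.0621, 0.1334]
eef_rot: [3.141, 0.0, 1.621]
force: [-0.7, -0.2, -1.5]
gripper_width: 0.243
gripper_force: 78.7
```

Request:
step_arm([
  {"xyz": [0.0004,-0.005,0],"turn": [0,0,0],"fingers": 0.01},
  {"xyz": [0,0,0],"turn": [0,0,0],"fingers": 0.01},
  {"xyz": [0,0,0],"turn": [0,0,0],"fingers": 0.01},
])

```text
t: 12.33
ee_pos: [0.4858, 0.0581, 0.1333]
eef_rot: [3.142, -0.0, 1.621]
force: [-1.4, -0.2, -1.5]
gripper_width: 0.244
gripper_force: 78.7
```

```bash
python3 -c "
from h import *
tips();im=ctrl.get_image('scene');blobs(f=im)
crop('scene',220,140,380,260,5,'pics/d2.png',im)"
```

```text
12.33 tcp [0.4858 0.0581 0.1333] [ 3.1416 -0.0001  1.6212] tips [0.48   0.1719 0.0498] pan [-0.0508  0.0455] F [-1.4024 -0.2367 -1.5348] gw 0.244
162 [290 185  14  20] c [-0.0542  0.0055] LRTB [[-0.068, -0.014], [-0.058, 0.031], [-0.11, 0.023], [-0.018, -0.005]]
226 [309 185  30  17] c [-0.0304  0.09  ] LRTB [[-0.061, 0.049], [-0.039, 0.145], [-0.09, 0.112], [-0.012, 0.083]]
251 [318 203  26  19] c [0.0514 0.0802] LRTB [[0.028, 0.049], [0.047, 0.127], [-0.002, 0.103], [0.075, 0.073]]
196 [303 206  13  22] c [0.0491 0.0121] LRTB [[0.036, -0.003], [0.045, 0.036], [-0.005, 0.032], [0.084, 0.002]]
181 [272 211  13  21] c [ 0.0449 -0.086 ] LRTB [[0.033, -0.1], [0.042, -0.062], [-0.006, -0.069], [0.078, -0.092]]
```

View pics/d2.png

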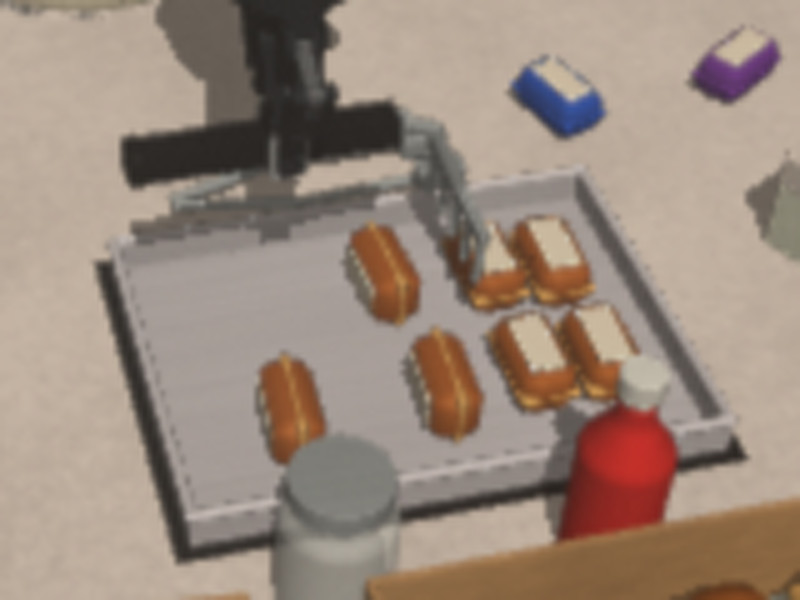

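All seven bars are now on the bed. Next I'll check the gap behind the near free bar, at (383,275) in the crop.

Run:
```python
from h import *
im=ctrl.get_image("scene");hsv=cv2.cvtColor(im,cv2.COLOR_BGR2HSV)
for x in(-.08,-.065,-.05,-.035,-.02):
    print(x," ".join(f"{round(y*1000)}:{hsv[tuple(proj('scene',[*fromrel(x,y),.008]).round().astype(int)[::-1])][1]}" for y in np.arange(-.025,.07,.005)))
```

```text
-0.08 -25:21 -20:21 -15:36 -10:48 -5:57 0:169 5:176 10:178 15:169 20:171 25:158 30:31 35:23 40:24 45:23 50:24 55:109 60:133 65:30
-0.065 -25:24 -20:24 -15:34 -10:49 -5:50 0:151 5:178 10:178 15:153 20:150 25:150 30:68 35:29 40:24 45:24 50:31 55:94 60:136 65:113
-0.05 -25:23 -20:24 -15:28 -10:57 -5:90 0:171 5:177 10:162 15:148 20:160 25:133 30:34 35:23 40:24 45:23 50:24 55:113 60:134 65:34
-0.035 -25:22 -20:22 -15:24 -10:93 -5:153 0:166 5:171 10:156 15:166 20:90 25:29 30:23 35:24 40:23 45:23 50:31 55:84 60:152 65:171
-0.02 -25:22 -20:23 -15:23 -10:24 -5:27 0:30 5:37 10:37 15:23 20:23 25:26 30:24 35:23 40:21 45:21 50:24 55:43 60:50 65:61
```

Request:
step_arm([
  {"xyz": [0,-0.0055,0],"turn": [0,0,0],"fingers": 0.01},
  {"xyz": [0,0,-0.015],"turn": [0,0,0],"fingers": 0.01},
  {"xyz": [0,0,-0.015],"turn": [0,0,0],"fingers": 0.01},
  {"xyz": [0,0,-0.007],"turn": [0,0,0],"fingers": 0.01},
  {"xyz": [0,0,0],"turn": [0,0,0],"fingers": 0.01},
])

```text
t: 12.85
ee_pos: [0.485, 0.0528, 0.0951]
eef_rot: [-3.139, 0.0, 1.623]
force: [0.7, -0.2, -1.5]
gripper_width: 0.245
gripper_force: 78.7
```

Request:
step_arm([
  {"xyz": [0.0003,-0.007,0],"turn": [0,0,0],"fingers": 0.01},
  {"xyz": [0.0005,-0.01,0],"turn": [0,0,0],"fingers": 0.01},
  {"xyz": [-0.0015,-0.01,0],"turn": [0,0,-0.02],"fingers": 0.01},
  {"xyz": [-0.0015,-0.01,0],"turn": [0,0,-0.02],"fingers": 0.01},
  {"xyz": [-0.0015,-0.01,0],"turn": [0,0,-0.02],"fingers": 0.01},
  {"xyz": [-0.0015,-0.01,0],"turn": [0,0,-0.02],"fingers": 0.01},
  {"xyz": [-0.0015,-0.01,0],"turn": [0,0,-0.02],"fingers": 0.01},
  {"xyz": [-0.0015,-0.01,0],"turn": [0,0,-0.02],"fingers": 0.01},
  {"xyz": [-0.0015,-0.01,0],"turn": [0,0,-0.02],"fingers": 0.01},
  {"xyz": [-0.0015,-0.01,0],"turn": [0,0,-0.02],"fingers": 0.01},
  {"xyz": [0,-0.008,0],"turn": [0,0,0],"fingers": 0.01},
  {"xyz": [0,0,0],"turn": [0,0,0],"fingers": 0.01},
])

```text
t: 13.85
ee_pos: [0.4742, -0.0544, 0.0962]
eef_rot: [-3.141, 0.001, 1.46]
force: [-0.4, -1.1, -1.2]
gripper_width: 0.239
gripper_force: 78.7
```

```bash
python3 -c "
from h import *
tips();blobs()"
```

```text
13.85 tcp [ 0.4742 -0.0544  0.0962] [-3.1411  0.0011  1.4595] tips [0.4869 0.0589 0.0127] pan [-0.0495 -0.0677] F [-0.4173 -1.1452 -1.2105] gw 0.239
254 [309 185  30  17] c [-0.0334  0.0867] LRTB [[-0.061, 0.049], [-0.039, 0.145], [-0.09, 0.112], [-0.012, 0.083]]
179 [264 188  11  21] c [-0.0575 -0.0869] LRTB [[-0.071, -0.1], [-0.063, -0.066], [-0.117, -0.071], [-0.021, -0.095]]
249 [318 203  26  19] c [0.0514 0.0801] LRTB [[0.028, 0.049], [0.047, 0.127], [-0.002, 0.103], [0.075, 0.073]]
196 [303 206  13  22] c [0.0491 0.0121] LRTB [[0.036, -0.003], [0.045, 0.036], [-0.005, 0.032], [0.084, 0.002]]
181 [272 211  13  21] c [ 0.0447 -0.086 ] LRTB [[0.033, -0.1], [0.042, -0.062], [-0.006, -0.069], [0.078, -0.092]]
```

Request:
step_arm([
  {"xyz": [0,0.003,0.02],"turn": [0,0,0],"fingers": 0.01},
  {"xyz": [0,0,0.03],"turn": [0,0,0],"fingers": 0.01},
  {"xyz": [0,0,0.03],"turn": [0,0,0],"fingers": 0.01},
  {"xyz": [0.001,0.02,0.005],"turn": [0,0,0.02],"fingers": 0.01},
  {"xyz": [0.001,0.03,0],"turn": [0,0,0.02],"fingers": 0.01},
  {"xyz": [0.001,0.03,0],"turn": [0,0,0.02],"fingers": 0.01},
  {"xyz": [0.001,0.03,0],"turn": [0,0,0.02],"fingers": 0.01},
  {"xyz": [0.001,0.03,0],"turn": [0,0,0.02],"fingers": 0.01},
  {"xyz": [0.001,0.03,0],"turn": [0,0,0.02],"fingers": 0.01},
  {"xyz": [0.001,0.03,0],"turn": [0,0,0.02],"fingers": 0.01},
  {"xyz": [0.001,0.013,0],"turn": [0,0,0.02],"fingers": 0.01},
  {"xyz": [0,0,0],"turn": [0,0,0],"fingers": 0.01},
])

```text
t: 14.9
ee_pos: [0.4824, 0.1683, 0.1815]
eef_rot: [3.141, -0.002, 1.629]
force: [-0.3, -0.5, -2.1]
gripper_width: 0.244
gripper_force: 78.8
```

Request:
step_arm([
  {"xyz": [0,0,0],"turn": [0,0,0],"fingers": 0.01},
])

```text
t: 14.98
ee_pos: [0.4821, 0.1643, 0.1811]
eef_rot: [-3.141, 0.0, 1.624]
force: [-0.2, -0.5, -1.3]
gripper_width: 0.243
gripper_force: 78.8
```

```bash
python3 -c "
from h import *
tips()"
```

```text
14.98 tcp [0.4821 0.1643 0.1811] [-3.141   0.0003  1.6239] tips [0.4761 0.2781 0.0976] pan [-0.0495  0.1517] F [-0.1983 -0.5435 -1.2555] gw 0.243
```

Request:
step_arm([
  {"xyz": [0,-0.002,-0.02],"turn": [0,0,0],"fingers": 0.01},
  {"xyz": [0,0,-0.025],"turn": [0,0,0],"fingers": 0.01},
  {"xyz": [0,0,-0.015],"turn": [0,0,0],"fingers": 0.01},
  {"xyz": [0,0,-0.01],"turn": [0,0,0],"fingers": 0.01},
  {"xyz": [0,0,-0.01],"turn": [0,0,0],"fingers": 0.01},
  {"xyz": [0,0,-0.005],"turn": [0,0,0],"fingers": 0.01},
  {"xyz": [0,0,0],"turn": [0,0,0],"fingers": 0.01},
])

```text
t: 15.57
ee_pos: [0.4824, 0.1612, 0.0956]
eef_rot: [-3.141, 0.001, 1.621]
force: [0.2, -0.2, -1.3]
gripper_width: 0.24
gripper_force: 78.8
```

Request:
step_arm([
  {"xyz": [0.0004,-0.008,0],"turn": [0,0,0],"fingers": 0.01},
  {"xyz": [0.0005,-0.01,0],"turn": [0,0,0],"fingers": 0.01},
  {"xyz": [0.0005,-0.01,0],"turn": [0,0,0],"fingers": 0.01},
  {"xyz": [0.0005,-0.01,0],"turn": [0,0,0],"fingers": 0.01},
  {"xyz": [0.0005,-0.01,0],"turn": [0,0,0],"fingers": 0.01},
  {"xyz": [0.0002,-0.005,0],"turn": [0,0,0],"fingers": 0.01},
  {"xyz": [0,0,0],"turn": [0,0,0],"fingers": 0.01},
])

```text
t: 16.15
ee_pos: [0.4852, 0.1067, 0.0964]
eef_rot: [-3.141, 0.001, 1.619]
force: [1.0, -0.0, -2.1]
gripper_width: 0.24
gripper_force: 78.8
```

```bash
python3 -c "
from h import *
tips();im=ctrl.get_image('scene');blobs(f=im)
crop('scene',220,140,380,260,5,'pics/d3.png',im)"
```

```text
16.15 tcp [0.4852 0.1067 0.0964] [-3.1414  0.001   1.6193] tips [0.4796 0.2205 0.0129] pan [-0.0488  0.094 ] F [ 0.9848 -0.0121 -2.0759] gw 0.24
494 [298 187  46  35] c [0.0106 0.0645] LRTB [[-0.02, -0.001], [0.013, 0.141], [-0.082, 0.099], [0.068, 0.044]]
175 [264 189  11  20] c [-0.0573 -0.0871] LRTB [[-0.069, -0.101], [-0.061, -0.066], [-0.112, -0.072], [-0.021, -0.095]]
196 [303 206  13  22] c [0.0491 0.0121] LRTB [[0.036, -0.003], [0.045, 0.036], [-0.005, 0.032], [0.084, 0.002]]
181 [272 211  13  21] c [ 0.0446 -0.086 ] LRTB [[0.033, -0.1], [0.042, -0.062], [-0.006, -0.069], [0.078, -0.092]]
```

View pics/d3.png

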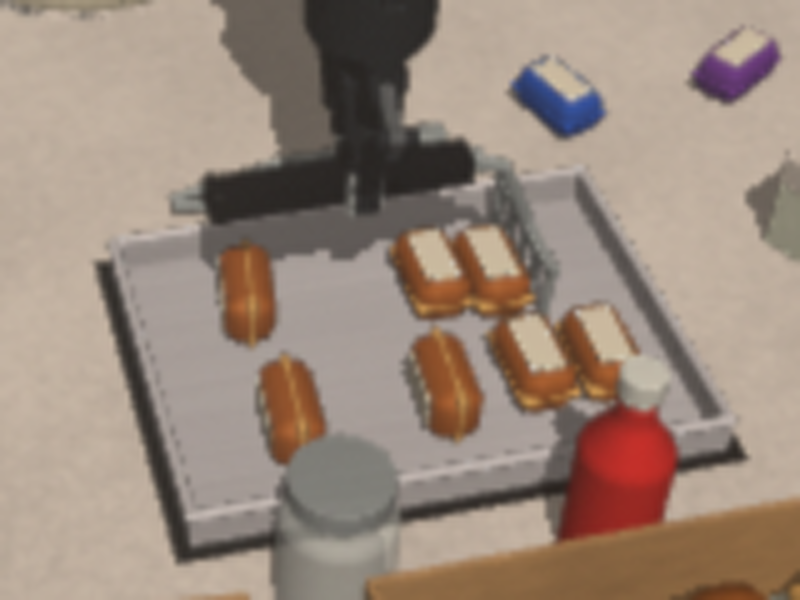

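Layout is as planned: glaze centres in the crop at (490,250), (435,255), (540,340) and (603,332), with the rolled bars at (247,295), (292,410) and (445,385). I'll check their pan positions.

Run:
```python
from h import *
for u,v in[(490,250),(435,255),(540,340),(603,332)]:print(topan(onz("scene",u/5+219.6,v/5+139.6,.039)))
for u,v in[(247,295),(292,410),(445,385)]:print("rolled",topan(onz("scene",u/5+219.6,v/5+139.6,.039)))
t=ctrl.camera_model("scene")
```

```text
[-0.043   0.0695]
[-0.0465  0.0337]
[0.0413 0.0716]
[0.0435 0.1115]
rolled [-0.0378 -0.0925]
rolled [ 0.0631 -0.0904]
rolled [0.0642 0.0033]
```

Spread is 3/2/2 by thirds and 4/3 by sides. Returning the rake.

Request:
step_arm([
  {"xyz": [0,0.005,0.01],"turn": [0,0,0],"fingers": 0.01},
  {"xyz": [0,0,0.03],"turn": [0,0,0],"fingers": 0.01},
  {"xyz": [0,0,0.035],"turn": [0,0,0],"fingers": 0.01},
  {"xyz": [0,0,0.035],"turn": [0,0,0],"fingers": 0.01},
  {"xyz": [0,0,0.035],"turn": [0,0,0],"fingers": 0.01},
  {"xyz": [0,0,0.015],"turn": [0,0,-0.04],"fingers": 0.01},
  {"xyz": [0.004,-0.017,0],"turn": [0,0,-0.08],"fingers": 0.01},
  {"xyz": [0.004,-0.017,0],"turn": [0,0,-0.1],"fingers": 0.01},
  {"xyz": [0.004,-0.017,0],"turn": [0,0,-0.1],"fingers": 0.01},
  {"xyz": [0.004,-0.017,0],"turn": [0,0,-0.1],"fingers": 0.01},
  {"xyz": [0.004,-0.017,0],"turn": [0,0,-0.1],"fingers": 0.01},
  {"xyz": [0.004,-0.017,0],"turn": [0,0,-0.1],"fingers": 0.01},
])

```text
t: 17.2
ee_pos: [0.509, 0.0114, 0.2563]
eef_rot: [-3.141, 0.0, 0.998]
force: [0.7, -0.9, -1.6]
gripper_width: 0.24
gripper_force: 78.8
```

Request:
step_arm([
  {"xyz": [0.004,-0.017,0],"turn": [0,0,-0.1],"fingers": 0.01},
  {"xyz": [0.004,-0.017,0],"turn": [0,0,-0.1],"fingers": 0.01},
  {"xyz": [0.004,-0.017,0],"turn": [0,0,-0.1],"fingers": 0.01},
  {"xyz": [0.004,-0.017,0],"turn": [0,0,-0.1],"fingers": 0.01},
  {"xyz": [0.004,-0.017,0],"turn": [0,0,-0.1],"fingers": 0.01},
  {"xyz": [0.004,-0.017,0],"turn": [0,0,-0.1],"fingers": 0.01},
  {"xyz": [0.004,-0.017,0],"turn": [0,0,-0.1],"fingers": 0.01},
  {"xyz": [0.004,-0.017,0],"turn": [0,0,-0.1],"fingers": 0.01},
  {"xyz": [0.004,-0.017,0],"turn": [0,0,-0.1],"fingers": 0.01},
  {"xyz": [0.004,-0.017,0],"turn": [0,0,-0.1],"fingers": 0.01},
  {"xyz": [0.002,-0.017,0],"turn": [0,0,-0.09],"fingers": 0.01},
  {"xyz": [0,0,0],"turn": [0,0,0],"fingers": 0.01},
])

```text
t: 18.2
ee_pos: [0.5512, -0.1784, 0.256]
eef_rot: [3.14, 0.0, -0.096]
force: [0.5, 0.3, -1.7]
gripper_width: 0.242
gripper_force: 78.8
```

Request:
step_arm([
  {"xyz": [0,0,0],"turn": [0,0,0],"fingers": 0.01},
  {"xyz": [0,0,0],"turn": [0,0,0],"fingers": 0.01},
])

```text
t: 18.37
ee_pos: [0.551, -0.1741, 0.256]
eef_rot: [-3.141, 0.001, -0.086]
force: [-0.0, 0.3, -1.3]
gripper_width: 0.241
gripper_force: 78.8
```

```bash
python3 -c "
from h import *
tips()"
```

```text
18.37 tcp [ 0.551  -0.1741  0.256 ] [-3.1409  0.0007 -0.0855] tips [ 0.6646 -0.1838  0.1725] pan [ 0.1161 -0.3189] F [-0.0416  0.289  -1.3217] gw 0.241
```

Request:
step_arm([
  {"xyz": [0.0015,-0.0055,0],"turn": [0,0,-0.004],"fingers": 0.01},
  {"xyz": [0,0,-0.02],"turn": [0,0,0],"fingers": 0.01},
  {"xyz": [0,0,-0.02],"turn": [0,0,0],"fingers": 0.01},
  {"xyz": [0,0,-0.02],"turn": [0,0,0],"fingers": 0.01},
  {"xyz": [0,0,-0.015],"turn": [0,0,0],"fingers": 0.01},
  {"xyz": [0,0,-0.01],"turn": [0,0,0],"fingers": 0.01},
  {"xyz": [0,0,-0.01],"turn": [0,0,0],"fingers": 0.01},
  {"xyz": [0,0,-0.01],"turn": [0,0,0],"fingers": 0.01},
  {"xyz": [0,0,-0.01],"turn": [0,0,0],"fingers": 0.01},
  {"xyz": [0,0,-0.005],"turn": [0,0,0],"fingers": 0.01},
  {"xyz": [0,0,0],"turn": [0,0,0],"fingers": 0.01},
  {"xyz": [0,0,0],"turn": [0,0,0],"fingers": 0.01},
])

```text
t: 19.37
ee_pos: [0.5527, -0.1807, 0.1362]
eef_rot: [-3.142, 0.0, -0.092]
force: [-0.9, -0.5, -1.4]
gripper_width: 0.243
gripper_force: 78.8
```

Request:
step_arm([
  {"xyz": [0,0.0005,-0.0015],"turn": [0,0,0],"fingers": 0.01},
  {"xyz": [0,0,-0.001],"turn": [0,0,0],"fingers": 0.01},
  {"xyz": [0,0,0],"turn": [0,0,0],"fingers": 0.01},
  {"xyz": [0,0,0],"turn": [0,0,0],"fingers": 0.01},
])

```text
t: 19.7
ee_pos: [0.5528, -0.1803, 0.1341]
eef_rot: [3.142, -0.0, -0.092]
force: [0.1, 0.3, -2.1]
gripper_width: 0.241
gripper_force: 78.8
```

Run:
```python
from h import *
tips();im=ctrl.get_image("top")
a=cv2.resize(im[135:265,150:340],None,fx=4,fy=4,interpolation=cv2.INTER_CUBIC)
cv2.imwrite("pics/tmp_top.png",a)
```

```text
19.7 tcp [ 0.5528 -0.1803  0.1341] [ 3.1415 -0.0005 -0.0922] tips [ 0.6663 -0.1908  0.0506] pan [ 0.1175 -0.3259] F [ 0.0942  0.3147 -2.0547] gw 0.241
```

Request:
step_arm([
  {"xyz": [0,0,-0.001],"turn": [0,0,0],"fingers": 0.01},
  {"xyz": [0,0,0],"turn": [0,0,0],"fingers": 0.03},
  {"xyz": [0,0,0],"turn": [0,0,0],"fingers": 0.04},
  {"xyz": [0,0,0],"turn": [0,0,0],"fingers": 0.06},
  {"xyz": [0,0,0],"turn": [0,0,0],"fingers": 0.08},
  {"xyz": [0,0,0],"turn": [0,0,0],"fingers": 0.0854},
  {"xyz": [0,0,0],"turn": [0,0,0],"fingers": 0.0854},
  {"xyz": [0,0,0],"turn": [0,0,0],"fingers": 0.0854},
])

```text
t: 20.42
ee_pos: [0.5527, -0.1802, 0.1327]
eef_rot: [-3.142, 0.0, -0.092]
force: [-0.0, -0.3, -0.2]
gripper_width: 0.999
gripper_force: 0.0
```

Request:
step_arm([
  {"xyz": [0,0,0.01],"turn": [0,0,0],"fingers": 0.0854},
  {"xyz": [0,0,0.02],"turn": [0,0,0],"fingers": 0.0854},
  {"xyz": [0,0,0.03],"turn": [0,0,0],"fingers": 0.0854},
  {"xyz": [0,0,0.03],"turn": [0,0,0],"fingers": 0.0854},
  {"xyz": [0,0,0.03],"turn": [0,0,0],"fingers": 0.0854},
  {"xyz": [-0.015,-0.03,0],"turn": [0,0,0],"fingers": 0.0854},
  {"xyz": [-0.015,-0.03,0],"turn": [0,0,0],"fingers": 0.0854},
  {"xyz": [-0.015,-0.03,0],"turn": [0,0,0],"fingers": 0.0854},
  {"xyz": [-0.015,-0.03,0],"turn": [0,0,0],"fingers": 0.0854},
  {"xyz": [-0.015,-0.03,0],"turn": [0,0,0],"fingers": 0.0854},
  {"xyz": [-0.015,-0.03,0],"turn": [0,0,0],"fingers": 0.0854},
  {"xyz": [0,0,0],"turn": [0,0,0],"fingers": 0.0854},
])

```text
t: 21.42
ee_pos: [0.4583, -0.367, 0.2536]
eef_rot: [3.138, 0.001, -0.101]
force: [-0.7, -0.6, 0.5]
gripper_width: 1.004
gripper_force: 0.0
```

Run:
```python
from h import *
tips();im=ctrl.get_image("top");s=ctrl.get_image("scene")
f=lambda i,k:cv2.resize(i,None,fx=k,fy=k,interpolation=cv2.INTER_CUBIC)
a=f(im[140:265,150:340],4.2)[:,:798];b=f(s[160:260,170:370],4)[:,:798]
h=np.vstack([cv2.resize(a,(400,263)),cv2.resize(b[:,:],(658,330))[:, :400]]) if 0 else None
c=np.hstack([f(im[140:265,150:345],2.0*1.02),f(s[140:265,170:370],2.0*1.0)[:255]]) if 0 else None
A=f(im[145:255,150:335],3);B=f(s[150:235,175:360],3)
cv2.imwrite("pics/fin.png",np.vstack([A,B]));print(A.shape,B.shape)
```

```text
21.42 tcp [ 0.4583 -0.367   0.2536] [ 3.138   0.001  -0.1008] tips [ 0.5717 -0.3785  0.1701] pan [ 0.0138 -0.5088] F [-0.6988 -0.612   0.52  ] gw 1.004
(330, 555, 3) (255, 555, 3)
```

View pics/fin.png

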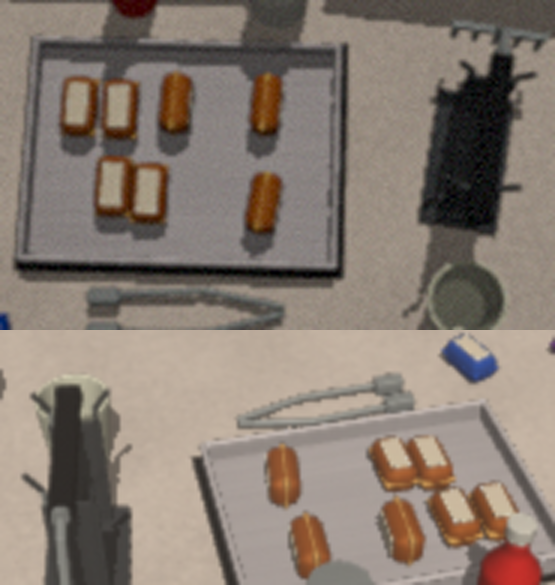

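The final view shows all seven bars flat and separate, with the rake in both forks as at the start. I'll check the two bars nearest a third line from the top view, then hand in.

Run:
```python
from h import *
P=[topan(onz("top",u/3+149.7,v/3+144.7,.039)) for u,v in[(78,104),(119,107),(113,184),(148,191),(175,101),(266,101),(263,202)]]
print(np.array(P))
y=[p[1] for p in P]
if P[2][1]>.06 and P[3][1]<.047:print(ctrl.sign_off())
```

```text
[[ 0.0427  0.1142]
 [ 0.0406  0.0707]
 [-0.0422  0.072 ]
 [-0.0486  0.0351]
 [ 0.0486  0.0118]
 [ 0.0512 -0.0845]
 [-0.0571 -0.0851]]
the job is handed in; nothing more can be done
None
```

All seven bars lie flat on the pan in one layer, none on top of another: 3, 2 and 2 in the thirds, and 4 and 3 either side of the centre line. The rake is back in both forks and released, and the job was handed in at about 21.5 s; three bars ended up rolled onto their sides, and I did not get a verdict back.

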